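# Park the tall candle crate in its fence corner

### The arm

A 6-joint arm with a two-finger parallel gripper is mounted at the origin on the work surface. World frame = base frame: x ahead of the robot, y to its left, z up, the work surface at z = 0. Lengths are in mm, angles in degrees, forces in N, time in s.
With the tool pointing down it reaches from about 300 to 850 mm from the base axis. Payload 4.2 kg.
Tool frame: the origin (TCP) lies midway between the tips of the shut fingers; the grasp point (between the pads) lies 19 mm behind it; z points along the fingers, x is the direction in which the jaws open and shut, and the axes are right-handed (so a half turn about z gives the same grasp; the last joint's range is limited). The gripper opens to 91 mm and grips with 3 to 60 N. Pads are 32 mm wide; open, the fingers measure 118 mm over their backs; the gripper's body (76 mm by 178 mm) begins 60 mm behind the grasp point.
Start: joints at [75.802, 18.312, 89.639, -0, 72.044, -1.146], TCP at [129.856, 560.161, 213.976] pointing down, gripper open.
Joint ranges: [-177.97, 177.97], [-48.28, 115.42], [12.27, 149.76], [-77.06, 257.06], [2.81, 150.46], [-146.56, 146.56]. Speed limits (degrees/s): [147.25, 147.25, 180, 180, 180, 180].

### API

Orientations are given as [roll, pitch, yaw] about the fixed x, y, z axes, in that order (R = Rz(yaw) Ry(pitch) Rx(roll)).
In Python, from workcell import env gives the robot as it stands. The module is installed in compiled form; this text tells all that it offers.
- The arm moves only by the tool drive_tool, never from a script. Its argument "series" is a list of rows, each a list of 3 entries, a list of its own where there are three numbers: the closure, from 0 (fully open) to 1 (shut), then the shift along the tool's x, y, z in mm, then the turn, a rotation vector about the tool's x, y, z in rad. In form: [[gripper, [dx, dy, dz], [rx, ry, rz]], ...]. A call has exactly 5 rows; each row is the pose to reach, as a shift and turn from the pose commanded when the call began, along the tool's axes at that moment; what a row does not reach only later rows make up. A row lasts 1/10 s, in which the tool goes at most 50 mm and 8.59 degrees, less where a joint would pass 70% of its speed; a pose out of reach is approached as far as the arm can. A call with a gripper value outside its range is refused whole. The fingers move at their own pace and stop on an object; "squeeze" is the grip in N (left out, the last holds). Time passes only in rows, so rows that repeat a pose let the fingers close, or fill a call up. It gives the time, the measured TCP pose, the force and the opening at its end, in the units of the state.
- env.state(): the state, without advancing time (a new reading comes with each control period).
- env.grab_frame(name): name is "side" or "top"; returns a dict with "image" (420x560x3 uint8, red, green, blue), "K" (3x3 intrinsics, pixels), "origin" and "orientation" of the camera in the world. Camera axes: x right, y down, z forward; pixel columns grow to the right and rows downward; lengths in mm; the calibration is good to about 2 mm. A picture is of the moment at which its call begins. There is no depth.
- env.job_done(): hands the job in, once; it reports no verdict.
The state is a dict: "time_s": time; "qpos": joint angles; "qvel": joint speeds; "effort": joint torques, N m; "ee_pos": TCP position; "ee_rot": TCP orientation; "force": force on the tool from outside, world axes, zero at the start; "torque": the same for the moment, N m; "gripper_width": finger opening in mm.
Only numpy, scipy, OpenCV 4.12 (cv2) and the standard library are available. Lean on these libraries where they do the work, as an engineer would, in place of code of your own. Each camera call takes 0.05 s, during which the arm holds its last target.

### The job

The tall, heavy crate of candles has to be parked in the corner between the fence's back rail and its divider, on whichever side of the divider it stands. Push it there over the bench with the fingertips, low near its base so that it slides and does not tip, until it sits square and snug against both the rail and the divider. Do not grip or lift it, do not push it high up or by its candles, and leave everything else where it is.

Things in the scene. Friction and masses are not known exactly. Their poses are not given: they have to be found in the camera images.
- crate: Tall top-heavy wooden crate full of dark upright candles (fixed in it), loose, 1 to 1.45 kg; tips if pushed high up. Base board 154 x 154 mm, 30 high; slatted body 90 x 90 up to 160; candles to 230 (wicks 240). Origin: centre of its underside, on the bench; z up, x and y square to its sides. Starts up to 0.25 rad off the room's axes, left or right of the divider.
- fence: Fixed T-shaped plywood fence, 45 mm high, walls 18 thick: back rail 400 long; from its middle a divider reaches 240 towards the robot. Origin: on the bench, where divider centre line meets the rail's near face (x = 0). x away from the robot, y left along the rail, z up; divider faces y = +9, -9 mm. Parked, the crate's centre is at x = -77, y = +86 or -86 mm.
- tray: Bystander: low open wooden tray with three spruce cones, 130 x 150 mm, cones up to about 80 mm high; stands on the other side of the divider from the crate. Origin: centre of its underside.
- cone_near: Bystander: spruce cone lying on the bench just in front of the tray, 105 mm long (along its x), 44 mm thick. Origin: its middle, on the bench.
- cone_left: Bystander: spruce cone lying at the robot's left, 115 mm long (along its x), 48 mm thick. Origin: its middle, on the bench.
- stand: Bystander: a single dark candle standing on a 100 x 100 mm cardboard square behind the rail, 212 mm high. Origin: centre of its underside.
- tape: Bystander: roll of brown tape lying flat behind the rail, 90 mm across, 24 mm high. Origin: centre of its underside.
- pot: Bystander: aluminium pot of glue sticks, beyond the right end of the rail, 76 mm across, sticks up to 160 mm high. Origin: centre of its underside.
- brush: Bystander: a brush lying at the robot's right, handle along its x. Origin: its middle, on the bench.
Things that resemble listed ones, but are neither listed nor needed, are in the scene too. What is shaped like the crate but turquoise is not meant.

How it is judged:
By the outcome, as a careful person would: the job done as asked, in the order asked, and still so for the second after the job is handed in, with the robot touching nothing.
It also fails if it takes over 64 s, if anything falls off the work surface, if the arm or the gripper's body presses on something with over 40 N, if the wrist force passes 120 N, or if a joint passes its speed limit or range.

## Working session

There is one attempt and no reset: what is moved stays moved. The work goes in short steps, Python scripts to look and compute and a tool call to move; the robot and the scene stay as the last step left them, time stands still between calls to the robot, and variables do not carry over. Pictures are saved under pics/ and viewed, and the job is handed in when it is done.

Besides the shell and the picture viewer there is one more tool, called by a JSON object that holds its "fn" and its "kwargs", one argument or row to a line. drive_tool: Moves the arm, as the interface text tells. Its arguments: {"type":"object","properties":{"series":{"type":"array","items":{"type":"array"}},"squeeze":{"type":"number"}},"required":["series"]}

```bash
mkdir -p pics; cat > h.py <<'E'
import numpy as np, cv2
from workcell import env
def grab(n,f):
    g=env.grab_frame(n); cv2.imwrite(f,g["image"][:,:,::-1]); np.savez(f+'.npz',K=g["K"],o=g["origin"],R=np.array(g["orientation"],float)); return g
E
python3 - <<'E'
from h import *
for n in("top","side"):
    g=grab(n,f"pics/{n}0.png"); print(n,g["K"],g["origin"],g["orientation"])
print(env.state())
E
```

```text
top [[399.45344735   0.         281.65659153]
 [  0.         399.45344735 207.70450684]
 [  0.           0.           1.        ]] [442.1343969  -38.84192523 995.50027109] [-171.97563219    0.34424424  -90.53326005]
side [[385.46431875   0.         281.46183639]
 [  0.         385.46431875 211.41990259]
 [  0.           0.           1.        ]] [ 440.45564034 -802.12155558  729.21510598] [-130.51662101   -0.6225137    -8.63271547]
{'time_s': 0.1, 'qpos': array([ 7.58035533e+01,  1.83471231e+01,  8.96991470e+01, -6.26500230e-04,
        7.20428615e+01, -1.14700504e+00]), 'qvel': array([ 0.07133685, -0.15118803, -0.18385566, -0.08026192,  0.14959057,
        0.03469106]), 'effort': array([-5.64363418e-04, -4.13338244e+01, -2.32511133e+01,  7.28445640e-02,
        4.21470590e-02, -6.22978951e-05]), 'ee_pos': array([129.73452669, 559.71680953, 213.21473954]), 'ee_rot': array([-1.79998811e+02,  8.91257098e-02,  7.69507529e+01]), 'force': array([-0.77835718,  0.38198173, -0.41491537]), 'torque': array([0.00889955, 0.00716747, 0.02400541]), 'gripper_width': 91.792372167639}
```

View pics/top0.png

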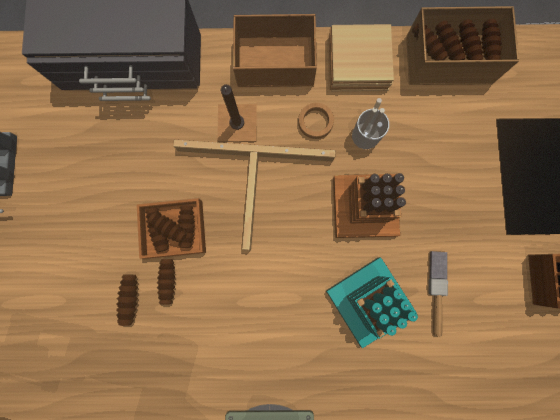

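View pics/side0.png

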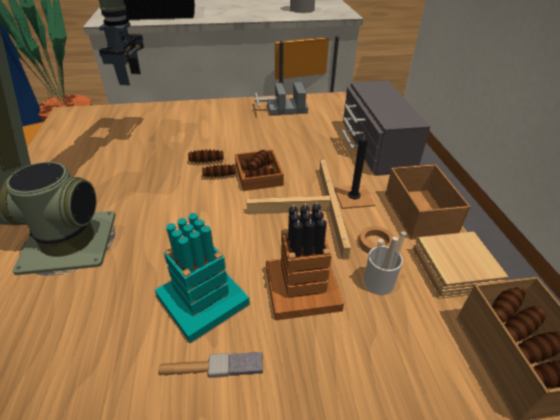

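```bash
python3 - <<'E'
import cv2
i=cv2.imread('pics/top0.png'); c=i[60:330,180:480]
for k,(x,y,w,h) in enumerate([(180,60,200,150),(270,80,200,150)]):
    cv2.imwrite(f'pics/c{k}.png',cv2.resize(i[y:y+h,x:x+w],None,fx=4,fy=4,interpolation=cv2.INTER_CUBIC))
E
```

```text
(no output)
```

The top view shows the fence T with its junction near (254,150), and the crate to the right of the divider with its base at about (335–400, 175–240). The turquoise decoy is nearer the robot, around (373,303).

```bash
python3 - <<'E'
import cv2
i=cv2.imread('pics/top0.png')
for k,(x,y,w,h) in enumerate([(160,125,190,140),(320,160,110,80),(320,250,110,100)]):
    f=[4,7,6][k]
    c=cv2.resize(i[y:y+h,x:x+w],None,fx=f,fy=f,interpolation=cv2.INTER_CUBIC)
    for t in range(0,w,10):
        cv2.putText(c,str(x+t),(t*f,8),0,.3,(255,255,255),1); cv2.line(c,(t*f,10),(t*f,16),(255,255,255))
    for t in range(0,h,10): cv2.putText(c,str(y+t),(0,t*f+4),0,.3,(255,255,255),1);cv2.line(c,(22,t*f),(28,t*f),(255,255,255))
    cv2.imwrite(f'pics/c{k}.png',c)
E
```

```text
(no output)
```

View pics/c0.png

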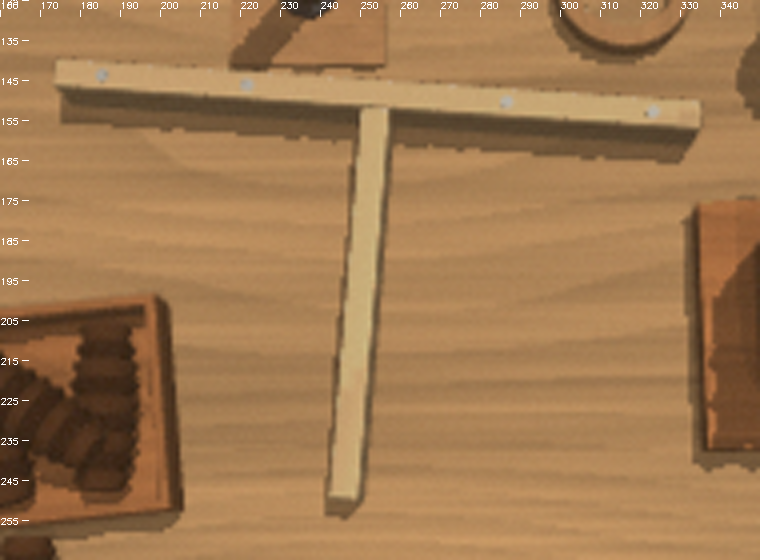

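View pics/c1.png

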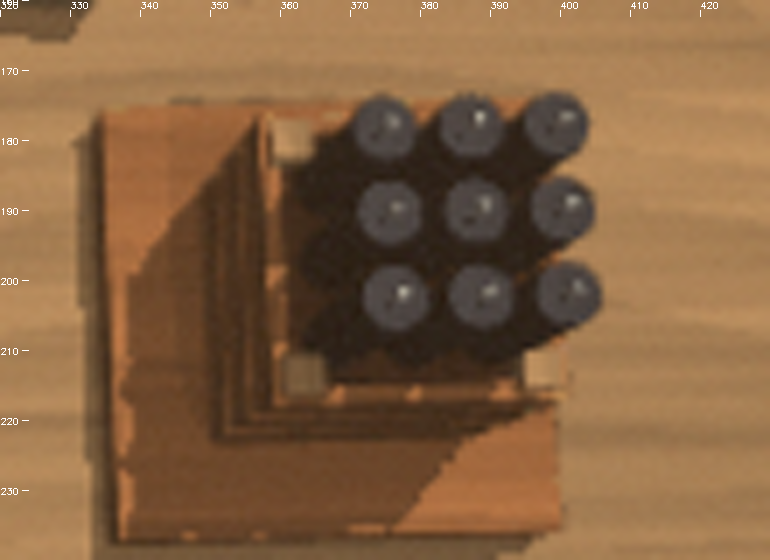

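View pics/c2.png

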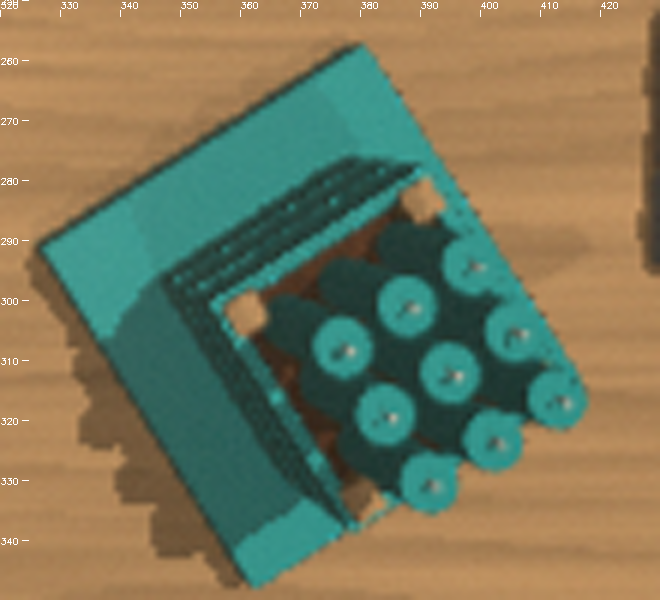

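```bash
cat >> h.py <<'E'
from scipy.spatial.transform import Rotation as Ro
def ray(f,px,z):
    d=np.load(f+'.npz'); R=Ro.from_euler('xyz',d['R'],degrees=True).as_matrix(); o=d['o']
    v=R@np.linalg.inv(d['K'])@np.array([px[0],px[1],1.]); return (o+v*(z-o[2])/v[2])[:2]
E
python3 - <<'E'
from h import *
np.set_printoptions(precision=1,suppress=True)
f='pics/top0.png'
P=lambda pts,z:np.array([ray(f,p,z) for p in pts])
r=P([(173.8,146.3),(335,157.5)],45); d=P([(250.3,152.5),(242,249),(257.3,153),(250,250)],45)
print('rail',r,np.degrees(np.arctan2(*(r[0]-r[1])[::1])),'div',d)
c=P([(334.3,175.5),(336.4,237),(400.4,235.7)],30); print('crate',c,np.linalg.norm(np.diff(c,axis=0),axis=1))
print('decoy',P([(326.5,291),(379,257.5),(362,348),(417,316)],30))
ang=lambda v:np.degrees(np.arctan2(v[1],v[0]))
print('yaw rail',ang(r[0]-r[1])-90,'div',ang(d[0]-d[1]),ang(d[2]-d[3]),'crate',ang(c[0]-c[1]),ang(c[1]-c[2])-90,'centre',(c[0]+c[2])/2)
print('brush',P([(430,252),(447,252),(437,335)],10),'pot',P([(372,125)],80))
E
```

```text
rail [[ 731.4  229.6]
 [ 698.8 -165.9]] 4.720728907876569 div [[713.7  41.2]
 [478.3  60.5]
 [712.2  24.1]
 [475.8  41.6]]
crate [[ 657.2 -164.9]
 [ 505.5 -165.8]
 [ 507.2 -320.2]] [151.7 154.4]
decoy [[ 377.9 -138.7]
 [ 455.5 -266.4]
 [ 247.3 -217.9]
 [ 318.5 -349.5]]
yaw rail -4.720728907876563 div -4.685450275601175 -4.229606131127514 crate 0.3271779098749279 0.6073299981766382 centre [ 582.2 -242.5]
brush [[ 467.9 -396.3]
 [ 467.5 -437.8]
 [ 271.5 -400.9]] pot [[ 767.9 -251.5]]
```

The crate sits about 5° off the fence. I plan to push left from its right side with both fingertips spread along the fence x axis, then push towards the rail from its near side.

```bash
cat >> h.py <<'E'
O=np.array([715,32.5]); FY=-4.6
def fence(x,y):
    a=np.radians(FY); return O+x*np.array([np.cos(a),np.sin(a)])+y*np.array([-np.sin(a),np.cos(a)])
def tof(p):
    a=np.radians(FY); d=np.asarray(p)[:2]-O; return np.array([d@[np.cos(a),np.sin(a)],d@[-np.sin(a),np.cos(a)]])
def rel(pos,yaw,tilt=0):
    """tilt about tool x, deg"""
    s=env.state(); R0=Ro.from_euler('xyz',s['ee_rot'],degrees=True)
    R1=Ro.from_euler('xyz',[180,0,yaw],degrees=True)*Ro.from_rotvec([np.radians(tilt),0,0])
    print('pos',np.round(s['ee_pos'],1),np.round(s['ee_rot'],1),'fence',np.round(tof(s['ee_pos']),1),'F',np.round(s['force'],1),'t',round(s['time_s'],2))
    print('shift',np.round(R0.inv().apply(np.array(pos)-s['ee_pos']),1),'turn',np.round((R0.inv()*R1).as_rotvec(),3))
E
python3 - <<'E'
from h import *
p=fence(-110,-284.8-77-16-35); print(p)
rel([*p,300],-4.6)
E
```

```text
[ 572.24820741 -370.14843935]
pos [129.7 559.7 213.2] [-1.8e+02  1.0e-01  7.7e+01] fence [-625.7  478.6] F [-0.8  0.4 -0.4] t 0.1
shift [-806.1  641.   -85.5] turn [1.000e-03 1.000e-03 1.423e+00]
```

{"fn": "drive_tool", "kwargs": {
  "series": [
    [0,[0,0,-50],[0,0,0]],
    [0,[0,0,-95],[0,0,0]],
    [0,[0,0,-95],[0,0,0]],
    [0,[-40,20,-95],[0,0,0]],
    [0,[-90,40,-95],[0,0,0]]
  ]
}}

```text
time_s: 0.6
ee_pos: [148.1, 466.8, 307.4]
ee_rot: [180.0, 0.1, 77.0]
force: [-0.0, 0.2, -0.3]
gripper_width: 91.4
```

```bash
python3 - <<'E'
from h import *
p=fence(-110,-284.8-77-16-35)
rel([*p,305],-4.6)
E
```

```text
pos [148.1 466.8 307.4] [1.8e+02 1.0e-01 7.7e+01] fence [-599.9  387.4] F [-0.   0.2 -0.3] t 0.6
shift [-720.3  601.2    3.9] turn [2.000e-03 1.000e-03 1.425e+00]
```

{"fn": "drive_tool", "kwargs": {
  "series": [
    [0,[-720,601,4],[0,0,1.425]],
    [0,[-720,601,4],[0,0,1.425]],
    [0,[-720,601,4],[0,0,1.425]],
    [0,[-720,601,4],[0,0,1.425]],
    [0,[-720,601,4],[0,0,1.425]]
  ]
}}

```text
time_s: 1.1
ee_pos: [260.6, 242.0, 307.2]
ee_rot: [180.0, 0.0, 33.7]
force: [0.5, 0.1, 0.3]
gripper_width: 91.3
```

```bash
python3 - <<'E'
from h import *
p=fence(-110,-284.8-77-16-35)
rel([*p,305],-4.6)
E
```

```text
pos [260.6 242.  307.2] [180.    0.   33.7] fence [-469.7  172.4] F [0.5 0.1 0.3] t 1.1
shift [-80.2 682.2   2.4] turn [0.    0.    0.668]
```

{"fn": "drive_tool", "kwargs": {
  "series": [
    [0,[-80,682,2],[0,0,0.668]],
    [0,[-80,682,2],[0,0,0.668]],
    [0,[-80,682,2],[0,0,0.668]],
    [0,[-80,682,2],[0,0,0.668]],
    [0,[-80,682,2],[0,0,0.668]]
  ]
}}

```text
time_s: 1.6
ee_pos: [375.3, 19.8, 306.6]
ee_rot: [-180.0, 0.0, -4.6]
force: [1.3, 0.8, 0.8]
gripper_width: 91.2
```

```bash
python3 - <<'E'
from h import *
p=fence(-110,-284.8-77-16-35)
rel([*p,305],-4.6)
E
```

```text
pos [375.3  19.8 306.6] [-180.     0.    -4.6] fence [-337.6  -39.9] F [1.3 0.8 0.8] t 1.6
shift [227.4 373.1   1.4] turn [-0.     0.     0.001]
```

{"fn": "drive_tool", "kwargs": {
  "series": [
    [0,[227,373,0],[0,0,0]],
    [0,[227,373,0],[0,0,0]],
    [0,[227,373,0],[0,0,0]],
    [0,[227,373,0],[0,0,0]],
    [0,[227,373,0],[0,0,0]]
  ]
}}

```text
time_s: 2.1
ee_pos: [489.0, -202.8, 306.1]
ee_rot: [-180.0, 0.1, -4.3]
force: [0.6, -0.6, 0.3]
gripper_width: 91.0
```

{"fn": "drive_tool", "kwargs": {
  "series": [
    [0,[95,155,0],[0,0,0]],
    [0,[98,160,0],[0,0,0]],
    [0,[98,160,0],[0,0,0]],
    [0,[98,160,0],[0,0,0]],
    [0,[98,160,0],[0,0,0]]
  ]
}}

```text
time_s: 2.6
ee_pos: [575.4, -371.8, 303.0]
ee_rot: [-180.0, 0.2, -4.5]
force: [-0.6, 0.7, -0.4]
gripper_width: 91.0
```

```bash
python3 - <<'E'
from h import *
p=fence(-110,-284.8-77-16-35)
rel([*p,305],-4.6); rel([*p,13],-4.6,5)
grab("top","pics/top1.png")
E
```

```text
pos [ 575.4 -371.8  303. ] [-180.     0.2   -4.5] fence [-106.7 -414.2] F [-0.6  0.7 -0.4] t 2.6
shift [-3.3 -1.4 -2. ] turn [-0.001  0.003  0.002]
pos [ 575.4 -371.8  303. ] [-180.     0.2   -4.5] fence [-106.7 -414.2] F [-0.6  0.7 -0.4] t 2.6
shift [ -2.3  -1.2 290. ] turn [0.087 0.003 0.002]
```

View pics/top1.png

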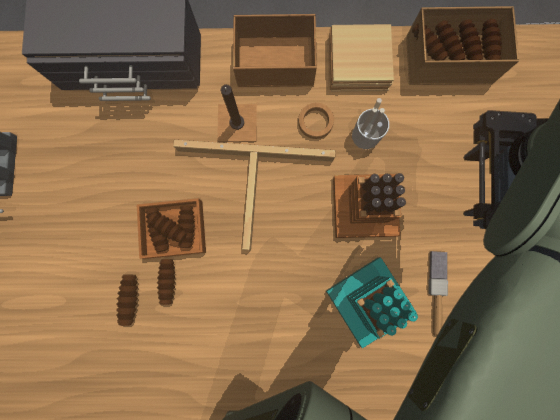

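{"fn": "drive_tool", "kwargs": {
  "series": [
    [0,[-2,0,50],[0.087,0.003,0.002]],
    [0,[-2,0,100],[0.087,0.003,0.002]],
    [0,[-2,0,150],[0.087,0.003,0.002]],
    [0,[-2,0,200],[0.087,0.003,0.002]],
    [0,[-2,0,240],[0.087,0.003,0.002]]
  ]
}}

```text
time_s: 3.15
ee_pos: [570.8, -365.1, 64.5]
ee_rot: [-174.9, -0.0, -4.4]
force: [0.4, 0.1, 1.2]
gripper_width: 91.2
```

```bash
python3 - <<'E'
from h import *
p=fence(-110,-284.8-77-16-32)
rel([*p,13],-4.6,5)
grab("side","pics/side1.png");grab("top","pics/top2.png")
E
```

```text
pos [ 570.8 -365.1   64.5] [-174.9   -0.    -4.4] fence [-111.8 -407.9] F [0.4 0.1 1.2] t 3.15
shift [ 1.8  6.5 51.1] turn [-0.002  0.     0.004]
```

View pics/side1.png

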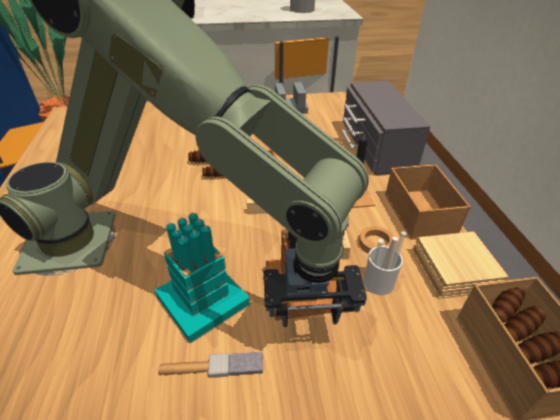

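View pics/top2.png

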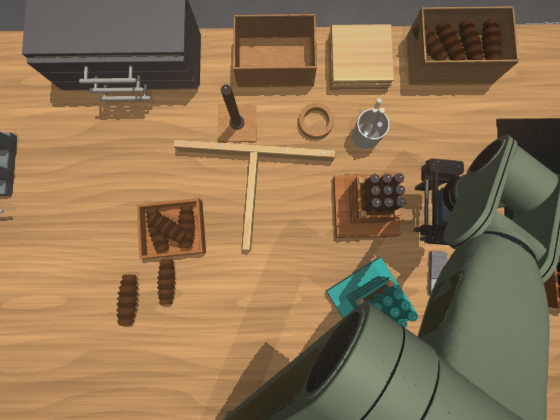

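{"fn": "drive_tool", "kwargs": {
  "series": [
    [0,[2,4,25],[0,0,0.003]],
    [0,[2,4,51],[0,0,0.003]],
    [0,[2,4,51],[0,0,0.003]],
    [0,[2,-4,52],[0,0,0.003]],
    [0,[2,-12,52.5],[0,0,0.003]]
  ]
}}

```text
time_s: 3.75
ee_pos: [577.3, -351.2, 18.6]
ee_rot: [-175.1, -0.4, -4.6]
force: [-0.3, -0.4, 1.0]
gripper_width: 91.1
```

{"fn": "drive_tool", "kwargs": {
  "series": [
    [0,[0,-6,0.5],[0,0,0]],
    [0,[0,-12,1],[0,0,0]],
    [0,[0,-18,1.6],[0,0,0]],
    [0,[0,-24,2.1],[0,0,0]],
    [0,[0,-30,2.6],[0,0,0]]
  ]
}}

```text
time_s: 4.25
ee_pos: [578.2, -323.5, 17.4]
ee_rot: [-175.3, -0.2, -4.4]
force: [-3.5, -7.0, 4.4]
gripper_width: 90.9
```

```bash
python3 - <<'E'
from h import *
p=fence(-110,-179)
rel([*p,13],-4.6,5)
grab("side","pics/side2.png");grab("top","pics/top3.png")
E
```

```text
pos [ 578.2 -323.5   17.4] [-175.3   -0.2   -4.4] fence [-107.8 -365.8] F [-3.5 -7.   4.4] t 4.25
shift [  -1.6 -185.9   19.6] turn [ 0.006 -0.003  0.003]
```

View pics/top3.png

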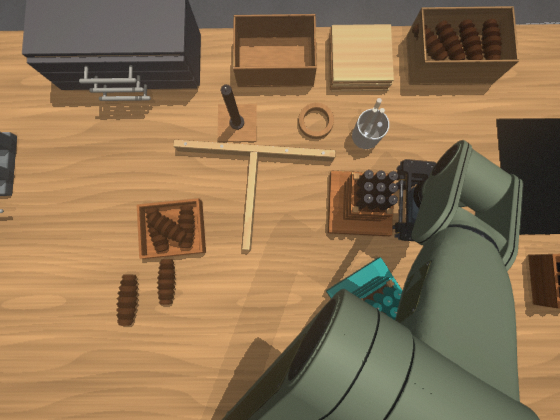

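View pics/side2.png

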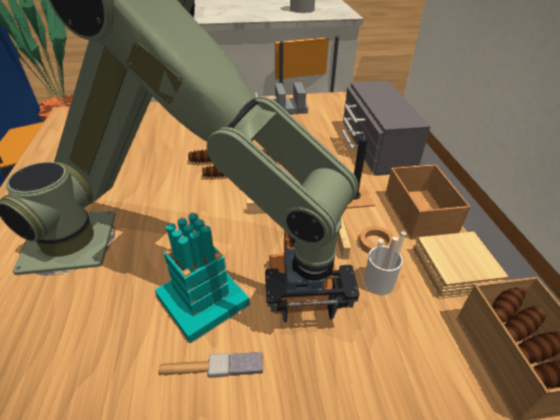

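{"fn": "drive_tool", "kwargs": {
  "series": [
    [0,[0,-9,1.5],[0,0,0]],
    [0,[0,-18,3],[0,0,0]],
    [0,[0,-27,4.5],[0,0,0]],
    [0,[0,-36,5.5],[0,0,0]],
    [0,[0,-45,6.5],[0,0,0]]
  ]
}}

```text
time_s: 4.85
ee_pos: [584.3, -279.2, 15.6]
ee_rot: [-175.4, -0.5, -4.6]
force: [-0.1, -9.2, 6.4]
gripper_width: 91.3
```

```bash
python3 - <<'E'
from h import *
p=fence(-110,-179)
rel([*p,13],-4.6,5)
grab("top","pics/top4.png")
E
```

```text
pos [ 584.3 -279.2   15.6] [-175.4   -0.5   -4.6] fence [-105.3 -321.1] F [-0.1 -9.2  6.4] t 4.85
shift [  -4.8 -141.5   14. ] turn [ 0.007 -0.01   0.001]
```

View pics/top4.png

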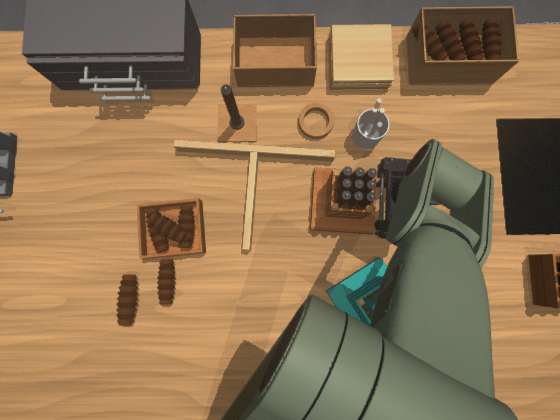

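The crate is sliding and has squared up with the fingers. Its base left edge is now at about x=313 px, so I keep pushing.

{"fn": "drive_tool", "kwargs": {
  "series": [
    [0,[-1,-9,0.7],[0,0,0]],
    [0,[-2,-18,1.5],[0,0,0]],
    [0,[-3,-27,2.3],[0,0,0]],
    [0,[-3,-36,3],[0,0,0]],
    [0,[-3,-45,4],[0,0,0]]
  ]
}}

```text
time_s: 5.4
ee_pos: [584.6, -233.3, 15.0]
ee_rot: [-175.3, -0.5, -4.6]
force: [-0.3, -8.4, 5.8]
gripper_width: 91.3
```

{"fn": "drive_tool", "kwargs": {
  "series": [
    [0,[0,-9,0.7],[0,0,0]],
    [0,[0,-18,1.5],[0,0,0]],
    [0,[0,-27,2.3],[0,0,0]],
    [0,[0,-36,3],[0,0,0]],
    [0,[0,-45,4],[0,0,0]]
  ]
}}

```text
time_s: 5.9
ee_pos: [588.2, -188.0, 14.9]
ee_rot: [-175.3, -0.5, -4.6]
force: [0.6, -7.7, 6.0]
gripper_width: 91.2
```

```bash
python3 - <<'E'
from h import *
p=fence(-110,-179)
rel([*p,13],-4.6,5)
grab("top","pics/top5.png")
i=cv2.imread('pics/top5.png')
def crop(i,x,y,w,h,f,n):
    c=cv2.resize(i[y:y+h,x:x+w],None,fx=f,fy=f,interpolation=cv2.INTER_CUBIC)
    for t in range(0,w,10):
        cv2.putText(c,str(x+t),(t*f,8),0,.3,(255,255,255),1); cv2.line(c,(t*f,10),(t*f,16),(255,255,255))
    for t in range(0,h,10): cv2.putText(c,str(y+t),(0,t*f+4),0,.3,(255,255,255),1);cv2.line(c,(22,t*f),(28,t*f),(255,255,255))
    cv2.imwrite(n,c)
crop(i,230,130,150,120,5,'pics/c5.png')
E
```

```text
pos [ 588.2 -188.    14.9] [-175.3   -0.5   -4.6] fence [-108.7 -230. ] F [ 0.6 -7.7  6. ] t 5.9
shift [ -1.3 -50.7   6.1] turn [ 0.005 -0.008  0.001]
```

View pics/c5.png

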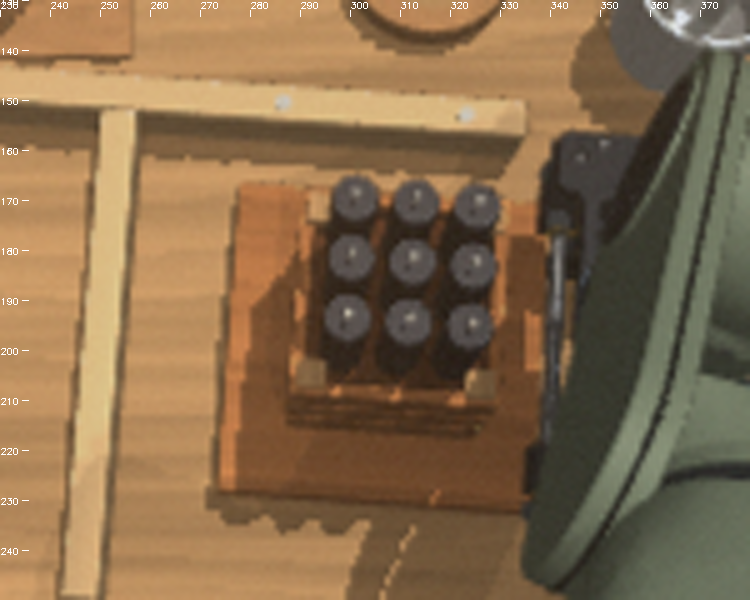

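```bash
python3 - <<'E'
from h import *
f='pics/top5.png'
a,b=ray(f,(277.3,166.8),30),ray(f,(274,228.5),30)
print(a,b,tof(a),tof(b), np.degrees(np.arctan2((a-b)[1],(a-b)[0])))
E
```

```text
[680.71999404 -24.46972294] [527.59048337 -15.27923179] [-29.6006754  -59.53543615] [-182.9740048   -62.65537072] -3.4346446316925694
```

{"fn": "drive_tool", "kwargs": {
  "series": [
    [0,[0,-9,0.7],[0,0,0]],
    [0,[0,-18,1.5],[0,0,0]],
    [0,[0,-27,2.3],[0,0,0]],
    [0,[0,-36,3],[0,0,0]],
    [0,[0,-43,4],[0,0,0]]
  ]
}}

```text
time_s: 6.45
ee_pos: [591.2, -144.3, 14.2]
ee_rot: [-175.2, -0.4, -4.6]
force: [-1.7, -7.7, 6.9]
gripper_width: 91.4
```

{"fn": "drive_tool", "kwargs": {
  "series": [
    [0,[0,-1,0],[0,0,0]],
    [0,[0,-2,0],[0,0,0]],
    [0,[0,-3,0.3],[0,0,0]],
    [0,[0,-4,0.3],[0,0,0]],
    [0,[0,-4,0.3],[0,0,0]]
  ]
}}

```text
time_s: 6.95
ee_pos: [591.4, -140.5, 14.1]
ee_rot: [-175.2, -0.4, -4.6]
force: [-1.1, -7.5, 5.1]
gripper_width: 91.4
```

```bash
python3 - <<'E'
from h import *
rel([*fence(-110,-179),13],-4.6,5)
E
```

```text
pos [ 591.4 -140.5   14.1] [-175.2   -0.4   -4.6] fence [-109.4 -182.3] F [-1.1 -7.5  5.1] t 6.95
shift [-0.6 -3.2  1.4] turn [ 0.003 -0.006  0.001]
```

{"fn": "drive_tool", "kwargs": {
  "series": [
    [0,[0,-1,0],[0,0,0]],
    [0,[0,-2,0],[0,0,0]],
    [0,[0,-3,0.3],[0,0,0]],
    [0,[0,-3,0.3],[0,0,0]],
    [0,[0,-3,0.3],[0,0,0]]
  ]
}}

```text
time_s: 7.45
ee_pos: [591.5, -137.6, 14.0]
ee_rot: [-175.2, -0.4, -4.6]
force: [-0.9, -7.1, 5.1]
gripper_width: 91.3
```

{"fn": "drive_tool", "kwargs": {
  "series": [
    [0,[0,-1,0],[0,0,0]],
    [0,[0,-2,0],[0,0,0]],
    [0,[0,-2,0],[0,0,0]],
    [0,[0,-2,0],[0,0,0]],
    [0,[0,-2,0],[0,0,0]]
  ]
}}

```text
time_s: 7.95
ee_pos: [591.6, -136.5, 14.1]
ee_rot: [-175.3, -0.4, -4.6]
force: [-0.8, -10.4, 5.4]
gripper_width: 91.0
```

{"fn": "drive_tool", "kwargs": {
  "series": [
    [0,[0,-1,0],[0,0,0]],
    [0,[0,-2,0],[0,0,0]],
    [0,[0,-2,0],[0,0,0]],
    [0,[0,-2,0],[0,0,0]],
    [0,[0,-2,0],[0,0,0]]
  ]
}}

```text
time_s: 8.45
ee_pos: [591.8, -136.3, 14.2]
ee_rot: [-175.4, -0.4, -4.5]
force: [-1.1, -15.6, 3.9]
gripper_width: 91.4
```

```bash
cat >> h.py <<'E'
def crop(f,x,y,w,h,k,n):
    i=cv2.imread(f); c=cv2.resize(i[y:y+h,x:x+w],None,fx=k,fy=k,interpolation=cv2.INTER_CUBIC)
    for t in range(0,w,10):
        cv2.putText(c,str(x+t),(t*k,8),0,.3,(255,255,255),1); cv2.line(c,(t*k,10),(t*k,16),(255,255,255))
    for t in range(0,h,10): cv2.putText(c,str(y+t),(0,t*k+4),0,.3,(255,255,255),1);cv2.line(c,(22,t*k),(28,t*k),(255,255,255))
    cv2.imwrite(n,c)
E
python3 - <<'E'
from h import *
rel([*fence(-110,-179),13],-4.6,5)
grab("top","pics/top6.png"); crop('pics/top6.png',225,130,130,120,5,'pics/c6.png')
E
```

```text
pos [ 591.8 -136.3   14.2] [-175.4   -0.4   -4.5] fence [-109.2 -178.2] F [ -1.1 -15.6   3.9] t 8.45
shift [-0.8  0.9  1.1] turn [ 0.007 -0.007  0.002]
```

View pics/c6.png

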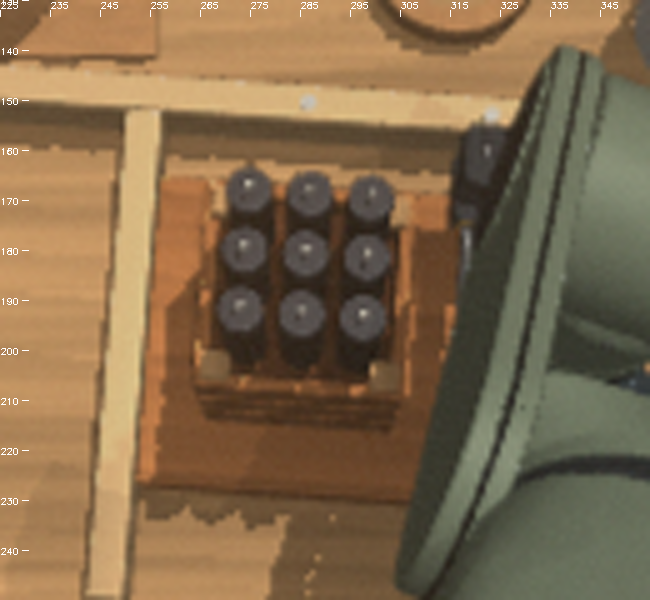

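The crate is flush against the divider, with its left edge meeting the divider from about (257,166) to (252,226). I back off, rise and go round to the near side.

{"fn": "drive_tool", "kwargs": {
  "series": [
    [0,[0,15,-1],[0,0,0]],
    [0,[0,50,-5],[0,0,0]],
    [0,[0,60,-50],[0,0,0]],
    [0,[0,60,-100],[0,0,0]],
    [0,[0,60,-150],[0,0,0]]
  ]
}}

```text
time_s: 9.0
ee_pos: [583.4, -203.9, 158.1]
ee_rot: [-174.8, 0.0, -4.7]
force: [1.4, -0.6, 0.3]
gripper_width: 91.2
```

{"fn": "drive_tool", "kwargs": {
  "series": [
    [0,[0,0,-50],[0,0,0]],
    [0,[0,0,-100],[0,0,0]],
    [0,[0,0,-145],[0,0,0]],
    [0,[0,0,-145],[0,0,0]],
    [0,[0,0,-145],[0,0,0]]
  ]
}}

```text
time_s: 9.5
ee_pos: [583.0, -216.3, 302.4]
ee_rot: [-174.9, -0.2, -4.6]
force: [-0.0, 0.7, -1.4]
gripper_width: 91.3
```

```bash
python3 - <<'E'
from h import *
rel([*fence(-230,-86),305],85.4,-5)
E
```

```text
pos [ 583.  -216.3  302.4] [-174.9   -0.2   -4.6] fence [-111.6 -258.6] F [-0.   0.7 -1.4] t 9.5
shift [-118.3 -172.2   12.2] turn [-0.135 -0.004 -1.572]
```

{"fn": "drive_tool", "kwargs": {
  "series": [
    [0,[-118,-172,12],[-0.135,-0.004,-1.572]],
    [0,[-118,-172,12],[-0.135,-0.004,-1.572]],
    [0,[-118,-172,12],[-0.135,-0.004,-1.572]],
    [0,[-118,-172,12],[-0.135,-0.004,-1.572]],
    [0,[-118,-172,12],[-0.135,-0.004,-1.572]]
  ]
}}

```text
time_s: 10.0
ee_pos: [475.0, -31.4, 302.6]
ee_rot: [-179.4, -1.9, 38.7]
force: [-0.0, -0.9, 0.5]
gripper_width: 91.3
```

```bash
python3 - <<'E'
from h import *
rel([*fence(-230,-86),305],85.4,-5)
E
```

```text
pos [475.  -31.4 302.6] [-179.4   -1.9   38.7] fence [-234.1  -82.9] F [-0.  -0.9  0.5] t 10.0
shift [ 0.9  5.  -2.4] turn [-0.078 -0.001 -0.815]
```

{"fn": "drive_tool", "kwargs": {
  "series": [
    [0,[1,5,0],[-0.078,-0.001,-0.815]],
    [0,[1,5,0],[-0.078,-0.001,-0.815]],
    [0,[1,5,0],[-0.078,-0.001,-0.815]],
    [0,[1,5,0],[-0.078,-0.001,-0.815]],
    [0,[1,5,0],[-0.078,-0.001,-0.815]]
  ]
}}

```text
time_s: 10.5
ee_pos: [481.7, -38.0, 301.9]
ee_rot: [175.4, -0.2, 81.3]
force: [-0.3, -0.1, 0.0]
gripper_width: 91.3
```

```bash
python3 - <<'E'
from h import *
rel([*fence(-230,-86),14],85.4,-5)
grab("top","pics/top7.png");grab("side","pics/side7.png")
E
```

```text
pos [481.7 -38.  301.9] [175.4  -0.2  81.3] fence [-226.9  -89. ] F [-0.3 -0.1  0. ] t 10.5
shift [  1.7 -26.5 286.7] turn [-0.006  0.002 -0.072]
```

View pics/top7.png

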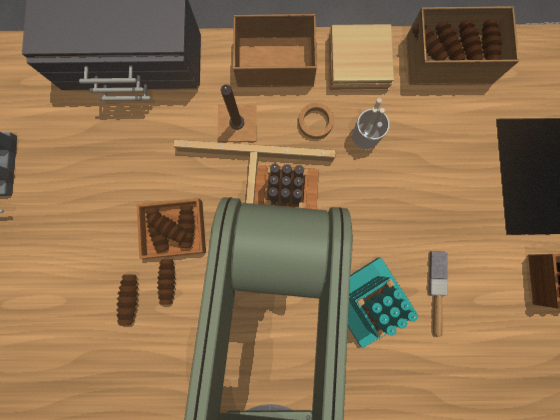

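View pics/side7.png

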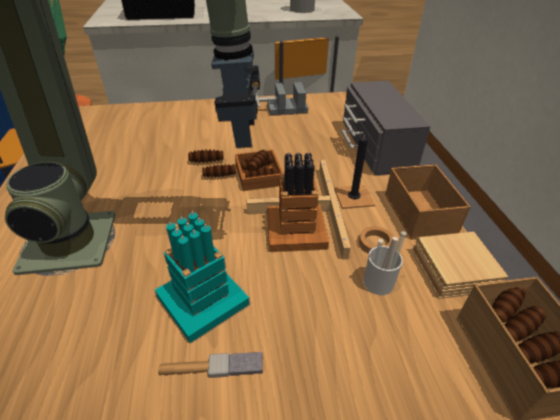

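{"fn": "drive_tool", "kwargs": {
  "series": [
    [0,[2,-4,50],[-0.006,0.002,-0.072]],
    [0,[2,-9,100],[-0.006,0.002,-0.072]],
    [0,[2,-13,150],[-0.006,0.002,-0.072]],
    [0,[2,-18,200],[-0.006,0.002,-0.072]],
    [0,[2,-22,240],[-0.006,0.002,-0.072]]
  ]
}}

```text
time_s: 11.1
ee_pos: [479.7, -35.3, 60.0]
ee_rot: [175.0, -0.0, 84.8]
force: [1.3, 0.2, -0.4]
gripper_width: 90.9
```

```bash
python3 - <<'E'
from h import *
rel([*fence(-228,-86),14],85.4,-5)
E
```

```text
pos [479.7 -35.3  60. ] [175.   -0.   84.8] fence [-229.1  -86.4] F [ 1.3  0.2 -0.4] t 11.1
shift [ 0.4 -2.9 45.9] turn [-0.     0.001 -0.01 ]
```

{"fn": "drive_tool", "kwargs": {
  "series": [
    [0,[0,-2,25],[0,0,-0.01]],
    [0,[0,-3,46],[0,0,-0.01]],
    [0,[0,4,46.5],[0,0,-0.01]],
    [0,[0,11,47],[0,0,-0.01]],
    [0,[0,17,47.5],[0,0,-0.01]]
  ]
}}

```text
time_s: 11.6
ee_pos: [505.3, -37.7, 18.9]
ee_rot: [174.6, 0.1, 85.5]
force: [0.4, -0.7, 0.5]
gripper_width: 91.2
```

{"fn": "drive_tool", "kwargs": {
  "series": [
    [0,[0,4,0.5],[0,0,0]],
    [0,[0,8,0.9],[0,0,0]],
    [0,[0,12,1.3],[0,0,0]],
    [0,[0,16,1.8],[0,0,0]],
    [0,[0,20,2.2],[0,0,0]]
  ]
}}

```text
time_s: 12.1
ee_pos: [519.1, -38.8, 17.3]
ee_rot: [175.2, 0.1, 85.6]
force: [-8.2, -0.2, 6.1]
gripper_width: 91.2
```

```bash
python3 - <<'E'
from h import *
rel([*fence(-170,-86),14],85.4,-5)
grab("side","pics/side8.png")
E
```

```text
pos [519.1 -38.8  17.3] [1.752e+02 1.000e-01 8.560e+01] fence [-189.5  -86.8] F [-8.2 -0.2  6.1] t 12.1
shift [ 0.8 19.2  4.9] turn [-0.004  0.002  0.003]
```

View pics/side8.png

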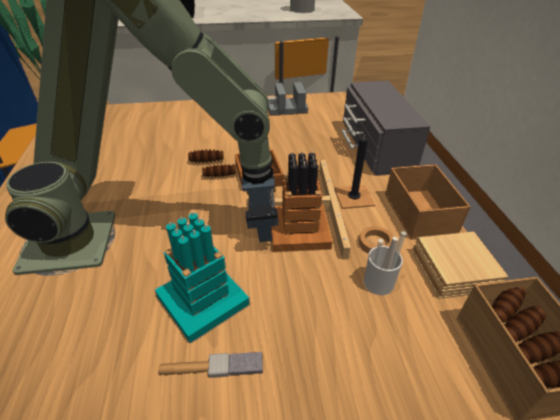

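The fingers touch the crate base near (270,235) and the crate is sliding upright. About 19 mm remains.

{"fn": "drive_tool", "kwargs": {
  "series": [
    [0,[0,4,0.8],[0,0,0]],
    [0,[0,8,1.6],[0,0,0]],
    [0,[0,12,2.4],[0,0,0]],
    [0,[0,15,3],[0,0,0]],
    [0,[0,17,3.5],[0,0,0]]
  ]
}}

```text
time_s: 12.65
ee_pos: [536.8, -40.1, 15.5]
ee_rot: [175.2, 0.1, 85.6]
force: [-9.3, 0.1, 7.1]
gripper_width: 90.9
```

{"fn": "drive_tool", "kwargs": {
  "series": [
    [0,[0,1,0],[0,0,0]],
    [0,[0,2,0.2],[0,0,0]],
    [0,[0,3,0.3],[0,0,0]],
    [0,[0,3,0.3],[0,0,0]],
    [0,[0,3,0.3],[0,0,0]]
  ]
}}

```text
time_s: 13.15
ee_pos: [538.7, -40.3, 15.3]
ee_rot: [175.3, 0.1, 85.6]
force: [-10.1, 1.1, 6.6]
gripper_width: 91.1
```

```bash
python3 - <<'E'
from h import *
rel([*fence(-170,-86),14],85.4,-5)
E
```

```text
pos [538.7 -40.3  15.3] [1.753e+02 1.000e-01 8.560e+01] fence [-169.9  -86.7] F [-10.1   1.1   6.6] t 13.15
shift [ 0.7 -0.2  1.3] turn [-0.005  0.001  0.004]
```

{"fn": "drive_tool", "kwargs": {
  "series": [
    [0,[0,1,0],[0,0,0]],
    [0,[0,2,0.2],[0,0,0]],
    [0,[0,3,0.3],[0,0,0]],
    [0,[0,3,0.3],[0,0,0]],
    [0,[0,3,0.3],[0,0,0]]
  ]
}}

```text
time_s: 13.65
ee_pos: [538.8, -40.2, 14.8]
ee_rot: [175.6, 0.1, 85.6]
force: [-15.8, 1.8, 10.1]
gripper_width: 91.2
```

{"fn": "drive_tool", "kwargs": {
  "series": [
    [0,[0,1,0],[0,0,0]],
    [0,[0,2,0],[0,0,0]],
    [0,[0,3,0],[0,0,0]],
    [0,[0,3,0],[0,0,0]],
    [0,[0,3,0],[0,0,0]]
  ]
}}

```text
time_s: 14.15
ee_pos: [538.9, -40.2, 14.6]
ee_rot: [176.0, 0.1, 85.6]
force: [-21.1, 2.0, 15.5]
gripper_width: 91.4
```

{"fn": "drive_tool", "kwargs": {
  "series": [
    [0,[0,-6,0],[0,0,0]],
    [0,[0,-30,-3],[0,0,0]],
    [0,[0,-50,-20],[0,0,0]],
    [0,[0,-60,-65],[0,0,0]],
    [0,[0,-60,-115],[0,0,0]]
  ]
}}

```text
time_s: 14.65
ee_pos: [476.7, -35.3, 125.1]
ee_rot: [175.0, 0.1, 85.6]
force: [2.3, -0.6, -0.5]
gripper_width: 91.2
```

{"fn": "drive_tool", "kwargs": {
  "series": [
    [0,[0,0,-50],[0,0,0]],
    [0,[0,0,-100],[0,0,0]],
    [0,[0,0,-150],[0,0,0]],
    [0,[0,0,-180],[0,0,0]],
    [0,[0,0,-180],[0,0,0]]
  ]
}}

```text
time_s: 15.15
ee_pos: [465.2, -34.2, 310.0]
ee_rot: [174.0, 0.1, 85.6]
force: [0.5, 0.5, -0.4]
gripper_width: 91.7
```

```bash
python3 - <<'E'
from h import *
rel([250,250,300],85.4,-5)
E
```

```text
pos [465.2 -34.2 310. ] [1.74e+02 1.00e-01 8.56e+01] fence [-243.7  -86.5] F [ 0.5  0.5 -0.4] t 15.15
shift [ 266.8 -236.1  -15.2] turn [0.017 0.002 0.004]
```

Next I swing the arm out of view to the left, staying high.

{"fn": "drive_tool", "kwargs": {
  "series": [
    [0,[267,-236,-15],[0,0,0]],
    [0,[267,-236,-15],[0,0,0]],
    [0,[267,-236,-15],[0,0,0]],
    [0,[267,-236,-15],[0,0,0]],
    [0,[267,-236,-15],[0,0,0]]
  ]
}}

```text
time_s: 15.65
ee_pos: [310.4, 166.1, 298.2]
ee_rot: [174.7, 0.1, 85.5]
force: [0.6, 1.1, -0.1]
gripper_width: 91.2
```

{"fn": "drive_tool", "kwargs": {
  "series": [
    [0,[150,-120,0],[0,0,0]],
    [0,[150,-120,0],[0,0,0]],
    [0,[150,-120,0],[0,0,0]],
    [0,[150,-120,0],[0,0,0]],
    [0,[150,-120,0],[0,0,0]]
  ]
}}

```text
time_s: 16.15
ee_pos: [201.5, 326.9, 286.3]
ee_rot: [174.8, 0.1, 86.0]
force: [0.2, 0.1, -0.9]
gripper_width: 91.1
```

```bash
python3 - <<'E'
from h import *
print(env.state()['ee_pos'])
grab("top","pics/top9.png");grab("side","pics/side9.png"); crop('pics/top9.png',235,135,100,100,6,'pics/c9.png');crop('pics/side9.png',230,140,140,120,5,'pics/s9.png')
E
```

```text
[201.53710058 326.94916941 286.29855408]
```

View pics/top9.png

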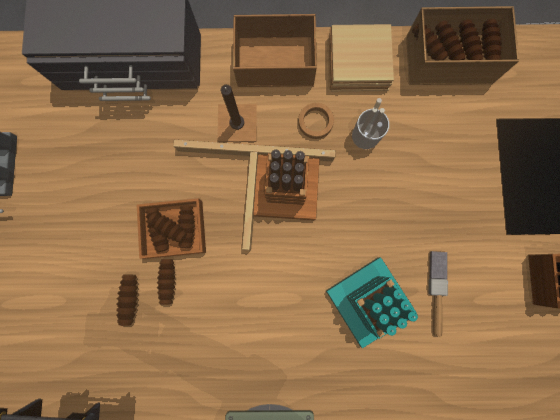

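View pics/c9.png

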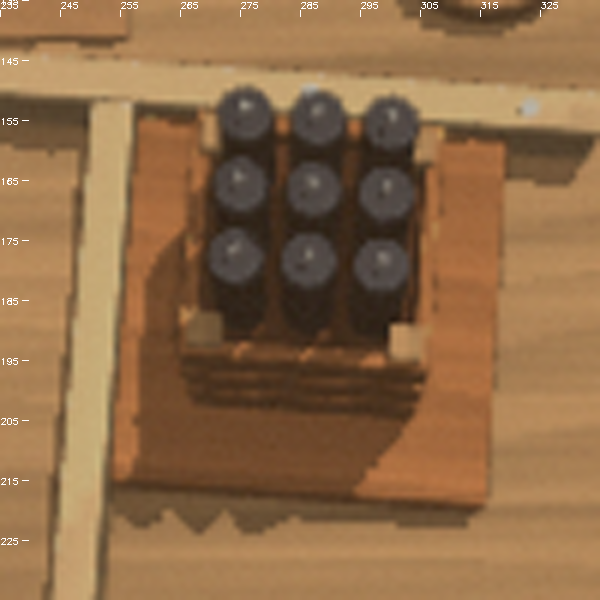

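View pics/s9.png

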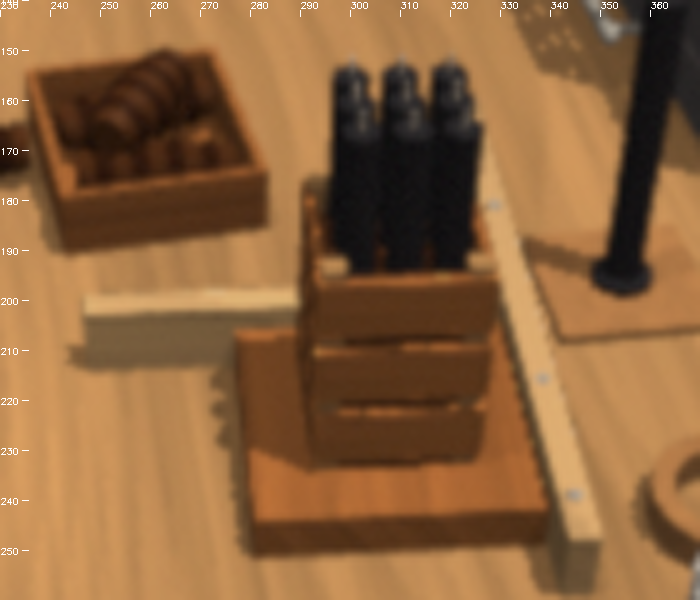

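```bash
python3 - <<'E'
from h import *
f='pics/top9.png'
c=[ray(f,p,30) for p in [(257.5,154.8),(253.8,215.3),(316.2,219.5),(318.8,158.8)]]
for p in c: print(p,tof(p))
m=np.mean(c,0); print('centre',tof(m))
ang=lambda v:np.degrees(np.arctan2(v[1],v[0]))
print(ang(c[0]-c[1]),ang(c[3]-c[2]),ang(c[1]-c[2])-90)
# predicted top-corner pixels of the crate if perfectly parked
d=np.load(f+'.npz');R=Ro.from_euler('xyz',d['R'],degrees=True).as_matrix()
for q in [(0,-9),(-154,-9),(-154,-163),(0,-163)]:
    v=R.T@(np.array([*fence(*q),30])-d['o']); v=d['K']@v; print(q,v[:2]/v[2])
# change vs start outside the crate
a=cv2.imread('pics/top0.png').astype(int);b=cv2.imread(f).astype(int)
D=(abs(a-b).max(2)>40).astype(np.uint8); n,l,s,_=cv2.connectedComponentsWithStats(D)
print([tuple(x) for x in s[1:] if x[4]>15])
E
```

```text
[711.84827881  24.56321372] [-2.50504739 -8.16398557]
[560.30390396  33.70832794] [-154.29470771  -11.20202473]
[ 548.50316668 -117.96280988] [-153.89357128 -163.33101782]
[ 699.95736357 -127.65236491] [  -2.15013488 -160.84289793]
centre [-78.21086531 -85.88498151]
-3.453389724323639 -3.6606117943980956 -4.4489218189460615
(0, -9) [257.91449918 153.84704213]
(-154, -9) [252.90897642 215.11716109]
(-154, -163) [316.06133364 219.533932  ]
(0, -163) [319.71801835 158.01798973]
[(np.int32(271), np.int32(149), np.int32(10), np.int32(5), np.int32(30)), (np.int32(283), np.int32(150), np.int32(10), np.int32(4), np.int32(31)), (np.int32(296), np.int32(151), np.int32(9), np.int32(4), np.int32(32)), (np.int32(258), np.int32(154), np.int32(13), np.int32(5), np.int32(36)), (np.int32(254), np.int32(156), np.int32(65), np.int32(68), np.int32(2836)), (np.int32(331), np.int32(173), np.int32(75), np.int32(70), np.int32(3810)), (np.int32(0), np.int32(390), np.int32(136), np.int32(30), np.int32(2374))]
```

```bash
python3 - <<'E'
from h import *
for f in ('top6','top9'):
    crop(f'pics/{f}.png',240,150,30,75,8,f'pics/{f}z.png')
a=[cv2.imread(f'pics/{f}z.png') for f in('top6','top9')]; cv2.imwrite('pics/z.png',np.hstack(a))
E
```

View pics/z.png

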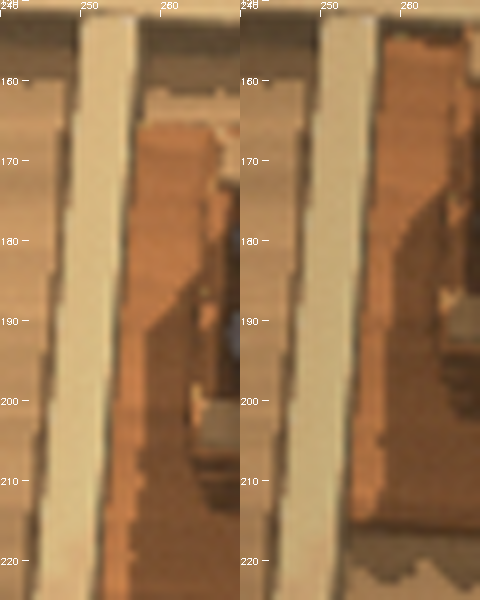

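The top view puts the crate within about 2 mm of the corner. The dark strip by the divider looks slightly wider than before the second push, so I'll nudge it gently from the right again; there is ample time.

```bash
python3 - <<'E'
from h import *
rel([420,-60,310],-4.6,5)
E
```

```text
pos [203.9 323.9 286.7] [174.7   0.2  85.8] fence [-532.8  249.4] F [-0.2 -0.3 -0.1] t 16.25
shift [-367.   244.8    0.7] turn [ 0.144 -0.     1.579]
```

{"fn": "drive_tool", "kwargs": {
  "series": [
    [0,[-20,14,-22],[0.144,0,1.579]],
    [0,[-367,245,-5],[0.144,0,1.579]],
    [0,[-367,245,-5],[0.144,0,1.579]],
    [0,[-367,245,-5],[0.144,0,1.579]],
    [0,[-367,245,-5],[0.144,0,1.579]]
  ]
}}

```text
time_s: 16.75
ee_pos: [313.2, 125.4, 313.4]
ee_rot: [179.6, -2.2, 42.4]
force: [1.0, 1.0, -0.2]
gripper_width: 91.1
```

```bash
python3 - <<'E'
from h import *
rel([420,-60,310],-4.6,5)
E
```

```text
pos [313.2 125.4 313.4] [179.6  -2.2  42.4] fence [-408.    60.4] F [ 1.   1.  -0.2] t 16.75
shift [-46.2 209.    3.1] turn [ 0.073 -0.003  0.821]
```

{"fn": "drive_tool", "kwargs": {
  "series": [
    [0,[-46,209,3],[0.073,-0.003,0.821]],
    [0,[-46,209,3],[0.073,-0.003,0.821]],
    [0,[-46,209,3],[0.073,-0.003,0.821]],
    [0,[-46,209,3],[0.073,-0.003,0.821]],
    [0,[-46,209,3],[0.073,-0.003,0.821]]
  ]
}}

```text
time_s: 17.25
ee_pos: [422.2, -61.4, 309.3]
ee_rot: [-175.5, -0.3, -0.7]
force: [-0.2, 0.1, -0.9]
gripper_width: 91.5
```

```bash
python3 - <<'E'
from h import *
rel([*fence(-80,-225),310],-4.6,5)
E
```

```text
pos [422.2 -61.4 309.3] [-175.5   -0.3   -0.7] fence [-284.3 -117.1] F [-0.2  0.1 -0.9] t 17.25
shift [196.5 121.1  -9.2] turn [0.009 0.001 0.068]
```

{"fn": "drive_tool", "kwargs": {
  "series": [
    [0,[30,50,-3],[0,0,0.03]],
    [0,[60,90,-6],[0,0,0.06]],
    [0,[100,121,-9],[0.009,0,0.068]],
    [0,[150,121,-9],[0.009,0,0.068]],
    [0,[196,121,-9],[0.009,0,0.068]]
  ]
}}

```text
time_s: 17.75
ee_pos: [614.5, -181.2, 310.3]
ee_rot: [-175.0, 0.0, -4.2]
force: [0.8, -0.4, 0.6]
gripper_width: 91.3
```

```bash
python3 - <<'E'
from h import *
rel([*fence(-80,-220),15],-4.6,5)
E
```

```text
pos [ 614.5 -181.2  310.3] [-175.     0.    -4.2] fence [ -83.  -221.1] F [ 0.8 -0.4  0.6] t 17.75
shift [  3.2  24.9 294.2] turn [-0.001  0.001  0.007]
```

{"fn": "drive_tool", "kwargs": {
  "series": [
    [0,[1,5,50],[0,0,0.006]],
    [0,[1,9,100],[0,0,0.006]],
    [0,[1,13,150],[0,0,0.006]],
    [0,[1,17,200],[0,0,0.006]],
    [0,[1,22,245],[0,0,0.006]]
  ]
}}

```text
time_s: 18.25
ee_pos: [613.6, -179.1, 62.3]
ee_rot: [-174.9, 0.1, -4.3]
force: [0.7, -0.1, -0.3]
gripper_width: 91.2
```

```bash
python3 - <<'E'
from h import *
rel([*fence(-80,-192),15],-4.6,5)
E
```

```text
pos [ 613.6 -179.1   62.3] [-1.749e+02  1.000e-01 -4.300e+00] fence [ -84.2 -219. ] F [ 0.7 -0.1 -0.3] t 18.25
shift [  4.4 -22.7  49.5] turn [-0.001  0.002  0.005]
```

{"fn": "drive_tool", "kwargs": {
  "series": [
    [0,[2,3,25],[0,0,0.005]],
    [0,[2,3,48],[0,0,0.005]],
    [0,[2,-8,49],[0,0,0.005]],
    [0,[2,-22,50],[0,0,0.005]],
    [0,[2,-26,50],[0,0,0.005]]
  ]
}}

```text
time_s: 18.75
ee_pos: [620.4, -146.0, 18.8]
ee_rot: [-174.9, -0.1, -4.4]
force: [-0.6, 0.6, 0.3]
gripper_width: 90.8
```

```bash
python3 - <<'E'
from h import *
rel([*fence(-80,-180),15],-4.6,5)
E
```

```text
pos [ 620.4 -146.    18.8] [-1.749e+02 -1.000e-01 -4.400e+00] fence [ -80.  -185.5] F [-0.6  0.6  0.3] t 18.75
shift [-0.  -5.1  4.2] turn [-0.001 -0.001  0.004]
```

{"fn": "drive_tool", "kwargs": {
  "series": [
    [0,[0,-1,2],[0,0,0.002]],
    [0,[0,-3,3],[0,0,0.002]],
    [0,[0,-5,3],[0,0,0.002]],
    [0,[0,-6,3],[0,0,0.002]],
    [0,[0,-6,3],[0,0,0.002]]
  ]
}}

```text
time_s: 19.25
ee_pos: [620.4, -140.4, 14.8]
ee_rot: [-174.9, 0.0, -4.5]
force: [0.2, -0.1, -0.8]
gripper_width: 91.4
```

{"fn": "drive_tool", "kwargs": {
  "series": [
    [0,[0,-1,0],[0,0,0]],
    [0,[0,-2,0],[0,0,0]],
    [0,[0,-2,0],[0,0,0]],
    [0,[0,-2,0],[0,0,0]],
    [0,[0,-2,0],[0,0,0]]
  ]
}}

```text
time_s: 19.75
ee_pos: [620.4, -139.1, 14.7]
ee_rot: [-175.0, 0.1, -4.5]
force: [-0.3, -3.1, 1.0]
gripper_width: 91.4
```

```bash
python3 - <<'E'
from h import *
rel([*fence(-80,-178),15],-4.6,5)
E
```

```text
pos [ 620.4 -139.1   14.7] [-1.75e+02  1.00e-01 -4.50e+00] fence [ -80.5 -178.6] F [-0.3 -3.1  1. ] t 19.75
shift [ 0.5 -0.6 -0.2] turn [-0.001  0.001  0.001]
```

{"fn": "drive_tool", "kwargs": {
  "series": [
    [0,[0,-1,0],[0,0,0]],
    [0,[0,-2,0],[0,0,0]],
    [0,[0,-3,0],[0,0,0]],
    [0,[0,-3,0],[0,0,0]],
    [0,[0,-3,0],[0,0,0]]
  ]
}}

```text
time_s: 20.25
ee_pos: [620.3, -138.6, 14.8]
ee_rot: [-175.2, 0.0, -4.5]
force: [-2.3, -11.9, -0.8]
gripper_width: 91.1
```

{"fn": "drive_tool", "kwargs": {
  "series": [
    [0,[0,-1,0],[0,0,0]],
    [0,[0,-2,0],[0,0,0]],
    [0,[0,-3,0],[0,0,0]],
    [0,[0,-3,0],[0,0,0]],
    [0,[0,-3,0],[0,0,0]]
  ]
}}

```text
time_s: 20.75
ee_pos: [620.3, -138.5, 14.9]
ee_rot: [-175.5, 0.0, -4.4]
force: [-3.2, -19.1, -1.4]
gripper_width: 91.1
```

```bash
python3 - <<'E'
from h import *
rel([*fence(-80,-178),15],-4.6,5)
grab("top","pics/top10.png")
crop('pics/top10.png',240,140,100,90,6,'pics/c10.png')
E
```

```text
pos [ 620.3 -138.5   14.9] [-175.5    0.    -4.4] fence [ -80.7 -178. ] F [ -3.2 -19.1  -1.4] t 20.75
shift [ 0.7 -0.  -0.1] turn [0.008 0.001 0.003]
```

View pics/c10.png

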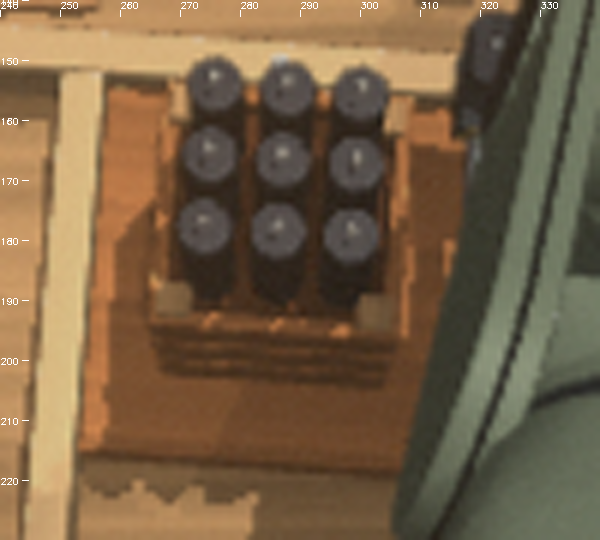

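The crate is hard against the divider, with the finger stopped at 19 N, and still at the rail. Now I back off and take a last look.

{"fn": "drive_tool", "kwargs": {
  "series": [
    [0,[0,6,0],[0,0,0]],
    [0,[0,25,-2],[0,0,0]],
    [0,[0,55,-10],[0,0,0]],
    [0,[0,65,-50],[0,0,0]],
    [0,[0,65,-100],[0,0,0]]
  ]
}}

```text
time_s: 21.3
ee_pos: [613.4, -207.1, 107.7]
ee_rot: [-174.8, 0.4, -4.6]
force: [0.6, 0.1, -0.3]
gripper_width: 91.3
```

{"fn": "drive_tool", "kwargs": {
  "series": [
    [0,[0,0,-50],[0,0,0]],
    [0,[0,0,-100],[0,0,0]],
    [0,[0,0,-150],[0,0,0]],
    [0,[0,10,-195],[0,0,0]],
    [0,[0,40,-195],[0,0,0]]
  ]
}}

```text
time_s: 21.8
ee_pos: [613.6, -262.7, 309.2]
ee_rot: [-175.1, -0.8, -4.3]
force: [0.8, -0.8, 0.0]
gripper_width: 91.0
```

```bash
python3 - <<'E'
from h import *
rel([*fence(-80,-178),15],-4.6,5)
grab("top","pics/top11.png");grab("side","pics/side11.png")
crop('pics/top11.png',240,140,100,90,6,'pics/c11.png')
E
```

```text
pos [ 613.6 -262.7  309.2] [-175.1   -0.8   -4.3] fence [ -77.4 -302.4] F [ 0.8 -0.8  0. ] t 21.8
shift [ -6.3 -98.9 303.7] turn [ 0.002 -0.014  0.006]
```

View pics/c11.png

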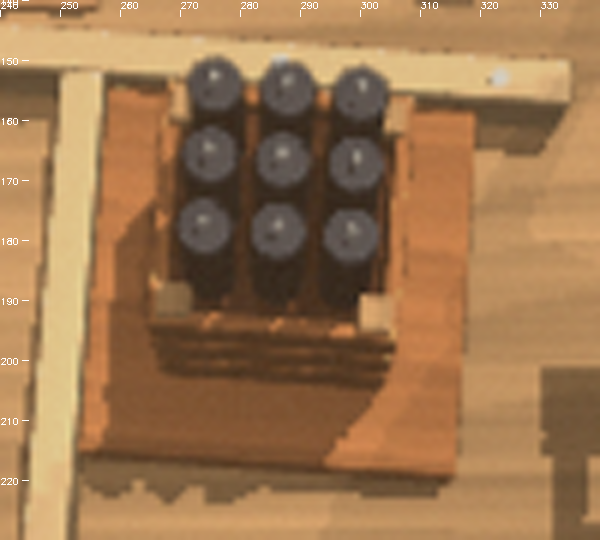

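View pics/side11.png

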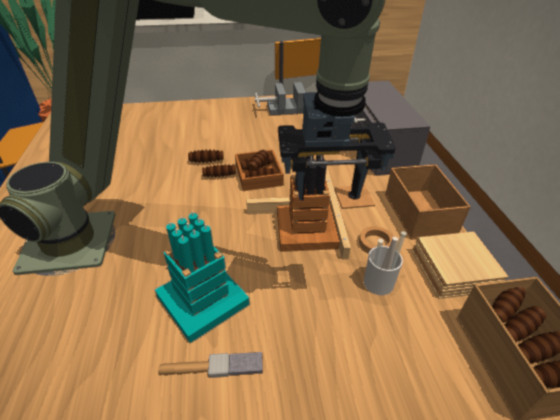

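The crate sits upright in the corner. The thin dark strips along the rail and the divider are even and match the wall face showing above the base. The gripper is well clear, so I hand the job in.

```bash
python3 -c "
from h import *
print(env.job_done())"
```

```text
the job is handed in; nothing more can be done
None
```

The crate is parked in the corner on the right side of the divider, square and snug against the rail and the divider as far as I can measure. I handed the job in at about 22 s of the 64 s allowed.

- **Method:** I pushed it left to the divider, then back to the rail, then nudged it once more against the divider. All pushes used the two open fingertips about 15 mm above the bench, on the 30 mm base board. I never gripped or lifted it.
- **Contact checks:** The fingers stalled at about 21 N (26 N with the vertical part) against the rail and 19 N against the divider. When sliding freely the crate took about 8 N. The wrist force readings, taken at the end of each move, never passed about 26 N.
- **Position checks:** Measured in the top view before the last nudge, the crate's centre was at fence (-78, -86) mm, against a target of (-77, -86). The last pictures show it upright and flush along both walls.
- **Disagreement:** That top view put the crate's left and right sides about 1° off the fence, and one base corner about 2 mm off the divider. Both are within about one pixel. The last nudge moved it by no more than about 1 mm before it stopped.
- **Bystanders:** Before that nudge, comparing the top view with the first one showed no changes apart from the crate and the arm. I did not repeat that comparison afterwards, but the last pictures show nothing out of place.

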